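# Clear the painting table: sort the paints and brush into their trays

### The job

The painting class is over: sort what is left on the table by kind, whatever its colour. Stand the two squeeze bottles upright in the brown wooden crate and the two jars upright in the grey tray, one to a bay, and lay the brush flat in the yellow tray. Do not touch the wet green painting, and leave the rinsing glass standing where it is.

Things in the scene. Friction and masses are not known exactly. Their poses are not given: they have to be found in the camera images.
- bottle_green_center (a point): Green squeeze bottle of acrylic paint, standing upright, closed: Green body 40 mm in diameter and 64 mm tall, then a sloping shoulder in the same colour and a white pointed nozzle 18 mm wide up to 90 mm. About 75 g. This point is on its axis, half-way up (45 mm above its foot); z axis up along the bottle.
- bottle_blue_center (a point): Blue squeeze bottle of acrylic paint, standing upright, closed: Blue body 40 mm in diameter and 64 mm tall, then a sloping shoulder in the same colour and a white pointed nozzle 18 mm wide up to 90 mm. About 75 g. This point is on its axis, half-way up (45 mm above its foot); z axis up along the bottle.
- jar_green_center (a point): Green squat paint jar, standing upright, closed: Green body 54 mm in diameter and 50 mm tall with a white paper band, then a flat black lid 52 mm in diameter up to 64 mm, marked with a round Green dab of paint. About 140 g. This point is on its axis, half-way up (32 mm above its foot); z axis up along the jar.
- jar_blue_center (a point): Blue squat paint jar, standing upright, closed: Blue body 54 mm in diameter and 50 mm tall with a white paper band, then a flat black lid 52 mm in diameter up to 64 mm, marked with a round Blue dab of paint. About 140 g. This point is on its axis, half-way up (32 mm above its foot); z axis up along the jar.
- brush_center (a point): Flat paintbrush lying on its flat side, 160 mm long: red handle 14 mm wide and 14 mm high, steel ferrule 24 mm wide, dark stiff bristle head 25 mm wide. About 40 g. This point is at the middle of its length, 7 mm above its underside, on the handle (handle from 80 mm behind this point to 20 mm ahead of it); x axis along the brush towards the bristles, y across it, z up.
- bottle_crate: Brown wooden crate, fixed to the table, no lid, 76 mm (its x) by 147 mm (its y) outside, 25 mm high, walls and floor 5 mm thick. One divider across the middle (at y = 0, as high as the walls) makes two bays, each 66 by 66 mm inside, centred at y = +35.5 and -35.5 mm, x = 0. Origin: centre of its underside, on the table; z up.
- jar_tray: Grey plastic tray, fixed to the table, no lid, 90 mm (its x) by 175 mm (its y) outside, 18 mm high, walls and floor 5 mm thick. One divider across the middle (at y = 0, as high as the walls) makes two bays, each 80 by 80 mm inside, centred at y = +42.5 and -42.5 mm, x = 0. Origin: centre of its underside, on the table; z up.
- brush_tray: Yellow plastic tray without dividers, fixed to the table, no lid, 94 mm (its x) by 210 mm (its y) outside, 18 mm high, walls and floor 5 mm thick; inside 84 by 200 mm. The long side is its y. Origin: centre of its underside, on the table; z up.
- painting_top (a point): Small wet painting (leave untouched): stretched canvas 100 by 100 mm, 17 mm thick, green with a blue and white disc, lying fixed on the table at the left or the right side of the work area. This point is the centre of its top face; z up.
- glass_center (a point): Clear empty rinsing glass, loose, standing upright (leave standing where it is), 60 mm in diameter at the rim, 70 mm tall, between and beyond the trays. This point is on its axis, 35 mm above its foot; z up.
Things that resemble listed ones, but are neither listed nor needed, are in the scene too. Leave any pink or red look-alike of the part that bears jar_blue_center alone.

How it is judged:
By the outcome, as a careful person would: the job done as asked, in the order asked, and still so for the second after the job is handed in, with the robot touching nothing.
It also fails if it takes over 141 s, if anything falls off the work surface, if the arm or the gripper's body presses on something with over 40 N, if the wrist force passes 120 N, or if a joint passes its speed limit or range.

### The arm

A 6-joint arm with a two-finger parallel gripper is mounted at the origin on the work surface. World frame = base frame: x ahead of the robot, y to its left, z up, the work surface at z = 0. Lengths are in mm, angles in rad, forces in N, time in s.
With the tool pointing down it reaches from about 325 to 875 mm from the base axis. Payload 4.4 kg.
Tool frame: the origin (TCP) lies between the finger pads; the fingertips stand 8 mm ahead of it and the grasp point (between the pads) lies 11 mm behind it; z points along the fingers, y is the direction in which the jaws open and shut (so a half turn about z gives the same grasp; the last joint's range is limited). The gripper opens to 85 mm and grips with 20 to 120 N. Pads are 22 mm wide; open, the fingers measure 114 mm over their backs; the gripper's body (76 mm by 85 mm) begins 54 mm behind the grasp point. The pads swing forward as they close: fully open they stand 13 mm farther back than shut.
Start: joints at [1.109, 0.207, 1.542, -0, 1.393, -0.15], TCP at [175.856, 547.45, 206.782] pointing down, gripper open.
Joint ranges: [-2.73, 2.73], [-0.86, 2.22], [0.23, 2.46], [-1.11, 4.25], [0.08, 2.63], [-2.82, 2.82]. Speed limits (rad/s): [2.79, 2.79, 3.14, 3.14, 3.14, 3.14].

### API

Orientations are given as a unit quaternion [x, y, z, w].
In Python, from station import * gives the robot as it stands. Calls block until the motion is done:
- goto(position, orientation): joint-space move of the TCP to a pose.
- movel(position, rot=None, vel=150): straight line of the TCP; rot=None keeps the orientation; vel is the mean speed in mm/s.
- goto_joints(angles): joint-space move.
- command_gripper(opening, effort=None): opening from 0.0 (shut) to 1.0 (fully open); effort is the grip in N (None keeps the last); returns when the fingers have stopped.
- wait(seconds).
- ik(position, orientation): joint angles nearest the present ones, or None.
- camera(name): name is "scene" or "top" or "wrist"; returns (picture, depth): 420x560x3 uint8, red, green, blue; 420x560 float32, mm along the optical axis (not along the pixel's ray), 0 where there is no reading.
- calibration(name): a dict with "K" (3x3 intrinsics, pixels), "k1" (the pictures are not rectified: a ray, as slopes to the right and down, at radius r is drawn at 1 + k1 r^2 times it, then the intrinsics apply), "rvec" (rotation vector, rad) and "tvec" (3), from world to camera coordinates, as OpenCV has them; the wrist camera has in their place "mount" (4x4, takes a point from camera to tool coordinates, whose origin is the TCP and whose axes are the flange's). Camera axes: x right, y down, z forward; pixel columns grow to the right and rows downward; lengths in mm; the calibration is good to about 2 mm. A picture is of the moment at which its call begins: read the wrist's pose just before it. calibration takes no time and is no camera call.
A pose or a line that the arm cannot do raises PlanningError and nothing moves.
- close_job(): hands the job in, once; it reports no verdict.
Readings, each from a call of its own:
- current_t(): time.
- current_joint_pos(): joint angles.
- current_qvel(): joint speeds.
- current_joint_efforts(): joint torques, N m.
- current_eef_pos(): TCP position.
- current_tcp_rot(): TCP orientation.
- current_force(): force on the tool from outside, world axes, zero at the start.
- current_ft_torque(): the same for the moment, N m.
- current_finger_gap(): opening from 0.0 (shut) to 1.0 (fully open).
Only numpy, scipy, OpenCV 4.12 (cv2) and the standard library are available. Lean on these libraries where they do the work, as an engineer would, in place of code of your own. Each camera call takes 0.05 s, during which the arm holds its last target. There are 200 camera calls.

## Working session

There is one attempt and no reset: what is moved stays moved. The work goes in short steps, each a Python script; the robot and the scene stay as the last script left them, time stands still between calls to the robot, and variables do not carry over. Pictures are saved under pics/ and viewed, about 12 in all and at most 16, crops included, and the job is handed in when it is done.

```bash
mkdir -p pics; ls
cat > h.py <<'E'
from station import *
import numpy as np, cv2
def save(n,im,s=1.4):
    cv2.imwrite('pics/'+n+'.png',cv2.resize(im[:,:,::-1],None,fx=s,fy=s,interpolation=cv2.INTER_CUBIC))
def pose(c):  # world->cam R,t
    c=calibration(c); return cv2.Rodrigues(np.array(c['rvec'],float))[0],np.array(c['tvec'],float).ravel()
E
python3 - <<'E'
from h import *
for n in ('top','scene'):
    im,d=camera(n); save(n,im); np.savez('pics/'+n,im=im,d=d); print(n,calibration(n),(d>0).mean())
print(calibration('wrist'),current_tcp_rot(),current_t())
E
```

```text
pics
top {'K': array([[401.62778897,   0.        , 273.91079454],
       [  0.        , 401.62778897, 210.0636337 ],
       [  0.        ,   0.        ,   1.        ]]), 'k1': -0.07264292537517714, 'rvec': array([ 2.15299306, -2.11540866,  0.19199194]), 'tvec': array([  2.98983923, 487.69196417, 973.49565415])} 0.9961181972789116
scene {'K': array([[469.95298456,   0.        , 284.97860872],
       [  0.        , 469.95298456, 214.72708637],
       [  0.        ,   0.        ,   1.        ]]), 'k1': -0.04504121251629154, 'rvec': array([ 1.67853413,  1.54154391, -0.87030254]), 'tvec': array([ -22.84481087, -185.57411896, 1563.24111256])} 0.996156462585034
{'K': array([[321.15145575,   0.        , 281.16676219],
       [  0.        , 321.15145575, 211.52723128],
       [  0.        ,   0.        ,   1.        ]]), 'k1': 0.015786842181051346, 'mount': array([[-5.42511054e-04, -9.52393272e-01, -3.04871711e-01,
         7.71077711e+01],
       [ 9.99999845e-01, -4.78048037e-04, -2.86091600e-04,
         2.58171659e-01],
       [ 1.26728392e-04, -3.04871819e-01,  9.52393384e-01,
        -1.67767789e+02],
       [ 0.00000000e+00,  0.00000000e+00,  0.00000000e+00,
         1.00000000e+00]])} [ 1.54754573e-01  9.87952374e-01 -1.01240989e-03 -3.21315397e-04] 0.1
```

View pics/top.png

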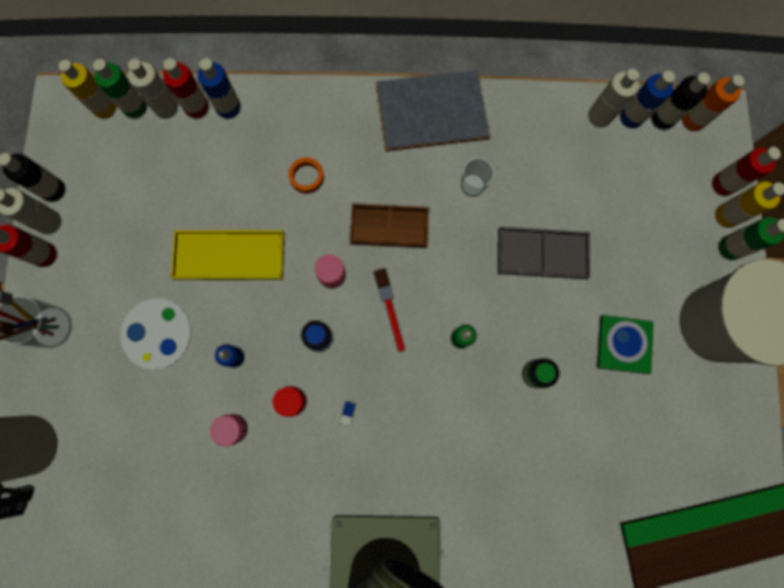

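View pics/scene.png

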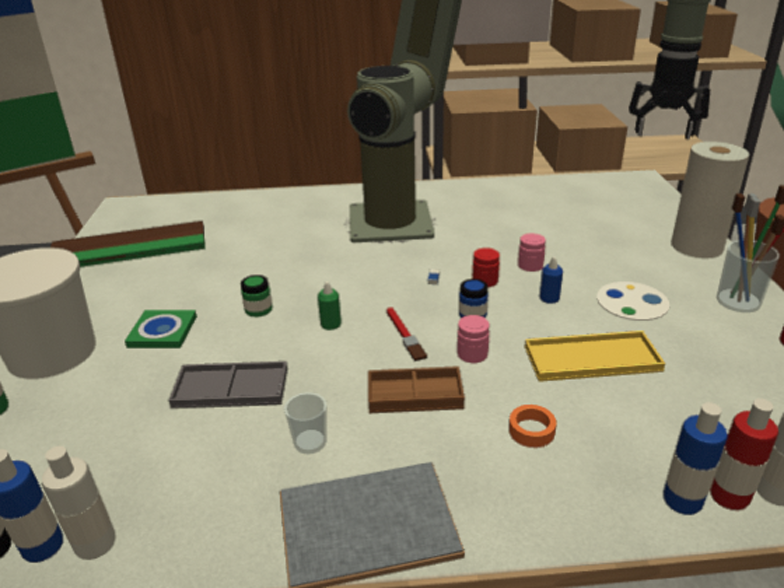

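The top view (pixels at 1.4x) shows:
- **Bottles:** blue (229,356), green (463,336).
- **Jars:** blue (316,335), green (541,373).
- **Brush:** (390,310), bristles pointing up and to the left.
- **Trays:** yellow (228,256), crate (390,226), grey (543,253).
- **Leave alone:** glass (477,178), painting (626,344).

Possible mix-ups:
- **Jars:** pink (330,270) and (228,430), red (289,401).
- **Bottles:** the large ones at the edges (for example 215,90 and 120,90).
- **Small items:** blue/white eraser (348,411), palette dabs (155,333), green book (700,520).

The ones I choose match the descriptions in both colour and shape. Next I'll measure positions.

```bash
cat >> h.py <<'E'
def cloud(n,im=None,d=None,T=None):
    "world points per pixel; T = 4x4 cam->world for wrist"
    c=calibration(n); v,u=np.mgrid[:420,:560]; p=np.stack([u,v],-1).reshape(-1,1,2).astype(float)
    r=cv2.undistortPoints(p,c['K'],np.array([c['k1'],0,0,0,0])).reshape(420,560,2)
    P=np.dstack([r,np.ones((420,560))])*d[...,None]
    if T is None:
        R,t=pose(n); return (P-t)@R
    return P@T[:3,:3].T+T[:3,3]
def win(u,v,h=28,s=1.4):
    m=np.zeros((420,560),bool); u,v=int(u/s),int(v/s); h=int(h/s); m[v-h:v+h,u-h:u+h]=1; return m
E
python3 - <<'E'
from h import *
P={n:cloud(n,None,np.load(f'pics/{n}.npz')['d']) for n in('top','scene')}
im={n:np.load(f'pics/{n}.npz')['im'] for n in('top','scene')}
hsv={n:cv2.cvtColor(im[n],cv2.COLOR_RGB2HSV) for n in im}
print('table z',np.median(P['top'][280:300,180:240,2]),np.median(P['scene'][200:215,200:250,2]))
obj={'bg':((463,336),(329,306)),'bb':((229,356),(551,281)),'jg':((541,373),(257,295)),'jb':((316,335),(474,297)),'pink':((330,270),(474,338)),'glass':((477,178),(308,422))}
for k,(a,b) in obj.items():
    for n,p in(('top',a),('scene',b)):
        X=P[n][win(*p,h=24)]; X=X[(X[:,2]>8)]
        zt=np.percentile(X[:,2],98); Y=X[X[:,2]>zt-6]
        print(k,n,'all bbox',X.min(0).round(),X.max(0).round(),'ztop',zt.round(),'top c',((Y.min(0)+Y.max(0))/2).round(1),Y.mean(0).round(1),len(Y))
for k,p,h in(('crate',(390,226),55),('grey',(543,253),62),('yellow',(228,256),68),('paint',(626,344),38)):
    m=win(*p,h=h); X=P['top']; s=m&(X[...,2]>(10 if k!='yellow' else 10))&(X[...,2]<35)
    if k=='yellow': s&=hsv['top'][...,1]>150
    s=cv2.morphologyEx(s.astype(np.uint8),cv2.MORPH_OPEN,np.ones((2,2)))>0
    n,l,st,_=cv2.connectedComponentsWithStats(s.astype(np.uint8)); s=l==1+st[1:,4].argmax()
    q=X[s]; r=cv2.minAreaRect(q[:,:2].astype(np.float32)); print(k,r,np.percentile(q[:,2],[5,50,95]).round(1),len(q))
m=win(392,310,50)&(P['top'][...,2]>5)&(P['top'][...,2]<24)
n,l,st,_=cv2.connectedComponentsWithStats(m.astype(np.uint8)); s=l==1+st[1:,4].argmax(); q=P['top'][s]
print('brush',cv2.minAreaRect(q[:,:2].astype(np.float32)),len(q),np.percentile(q[:,2],[5,50,95]))
red=(hsv['top'][...,1]>150)&((hsv['top'][...,0]<8)|(hsv['top'][...,0]>172))&s; y=P['top'][red]
print('handle',cv2.minAreaRect(y[:,:2].astype(np.float32)),y.mean(0),len(y))
E
```

```text
table z 2.531521416516111 2.6303224127249436
bg top all bbox [ 313. -149.    8.] [ 431.   17. 1043.] ztop 93.0 top c [365.  -59.3 564.9] [389.8 -96.7 314. ] 17
bg scene all bbox [ 401. -152.    8.] [1416.  -61.  686.] ztop 89.0 top c [914.2 -98.7 384.5] [ 547.4 -122.3  165.4] 23
bb top all bbox [313.  17.   9.] [ 392.  328. 1043.] ztop 93.0 top c [344.4 152.2 565.1] [352.3 195.4 407.9] 18
bb scene all bbox [252. -61.   8.] [1416.  304.  686.] ztop 89.0 top c [891.7 114.2 384.7] [601.  208.8 217.9] 23
jg top all bbox [ 313. -297.    9.] [ 378.   17. 1043.] ztop 69.0 top c [ 344.  -139.1  553. ] [ 349.9 -265.9   81.9] 300
jg scene all bbox [ 325. -298.    8.] [1416.  -61.  686.] ztop 69.0 top c [ 870.4 -178.5  374.3] [ 365.7 -268.5   73.5] 173
jb top all bbox [313.  17.   9.] [ 434.  155. 1043.] ztop 70.0 top c [373.7  85.7 553.3] [407.7 127.6  89.2] 254
jb scene all bbox [295. -61.   8.] [1416.  193.  686.] ztop 69.0 top c [901.   45.9 374.4] [457.3 120.4  78.2] 255
pink top all bbox [313.  17.   8.] [ 554.  137. 1043.] ztop 69.0 top c [433.1  77.  552.7] [524.6 109.6  81.7] 302
pink 
[... 482 characters left out ...]
2] 511
grey ((504.6271057128906, -164.07574462890625), (163.24452209472656, 501.24169921875), 28.584375381469727) [ 0.9 15.7 20.9] 551
yellow ((488.35723876953125, 198.45745849609375), (483.6202697753906, 144.3524169921875), 62.614620208740234) [ 6.1 14.7 21.5] 357
paint ((389.1278991699219, -243.37786865234375), (114.46282958984375, 530.2138671875), 4.1099162101745605) [12.6 18.1 21.5] 1474
brush ((463.6552734375, -2.0637359619140625), (161.87774658203125, 27.81391143798828), 18.645334243774414) 432 [ 9.81008838 14.00606826 17.6496256 ]
handle ((456.3822937011719, -3.5452804565429688), (138.38507080078125, 11.669312477111816), 15.325611114501953) [436.22267845  -9.11103903  15.24065645] 159
```

```bash
sed -i 's/\*d\[...,None\]$/*np.where(d>0,d,np.nan)[...,None]/' h.py
python3 - <<'E'
from h import *
D={n:np.load(f'pics/{n}.npz') for n in('top','scene')}
P={n:cloud(n,None,D[n]['d']) for n in D}
hsv={n:cv2.cvtColor(D[n]['im'],cv2.COLOR_RGB2HSV) for n in D}
obj={'bg':((463,336),(329,306),45),'bb':((229,356),(551,281),45),'jg':((541,373),(257,295),58),'jb':((316,335),(474,297),58),'pink':((330,270),(474,338),58),'glass':((477,178),(308,422),62)}
for k,(a,b,z) in obj.items():
    for n,p in(('top',a),('scene',b)):
        X=P[n][win(*p,h=26)]; Y=X[(X[:,2]>z)&(X[:,2]<100)]
        tip=Y[Y[:,2]>np.percentile(Y[:,2],90)-4]
        c,r=cv2.minEnclosingCircle(Y[:,:2].astype(np.float32))
        print(k,n,'zmax',Y[:,2].max().round(),'circ',np.round(c,1),round(r,1),'mean',Y.mean(0).round(),'tip',tip.mean(0).round(1),len(Y))
for k,p,h in(('crate',(390,226),50),('grey',(543,253),60),('yellow',(228,256),66),('paint',(626,344),42)):
    X=P['top']; z=X[...,2]; s=win(*p,h=h)&(z>10)&(z<35)
    if k=='yellow': s&=hsv['top'][...,1]>150
    n,l,st,_=cv2.connectedComponentsWithStats(s.astype(np.uint8)); s=l==1+st[1:,4].argmax()
    q=X[s]; print(k,cv2.minAreaRect(q[:,:2].astype(np.float32)),np.percentile(q[:,2],[5,50,95]).round(1),len(q))
E
```

```text
bg top zmax 94.0 circ [ 413.3 -131.4] 19.9 mean [ 413. -129.   71.] tip [ 413.5 -130.3   86.3] 206
bg scene zmax 92.0 circ [ 418.3 -132.1] 19.7 mean [ 425. -132.   66.] tip [ 417.9 -132.    84.5] 228
bb top zmax 93.0 circ [372.2 285.5] 20.1 mean [371. 282.  70.] tip [371.7 284.5  85.5] 242
bb scene zmax 94.0 circ [374.1 283.4] 20.5 mean [381. 281.  66.] tip [375.3 283.3  84.7] 226
jg top zmax 72.0 circ [ 351.4 -271.3] 25.7 mean [ 351. -270.   65.] tip [ 350.5 -271.    65.8] 346
jg scene zmax 70.0 circ [ 352.3 -272. ] 27.9 mean [ 357. -270.   65.] tip [ 352.5 -270.5   66.6] 213
jb top zmax 70.0 circ [410.6 129.9] 25.3 mean [410. 130.  65.] tip [410.2 130.4  66. ] 321
jb scene zmax 70.0 circ [455.2 116.6] 73.6 mean [444. 123.  66.] tip [445.6 122.9  66.3] 298
pink top zmax 70.0 circ [528.7 111.2] 25.9 mean [528. 111.  65.] tip [528.2 111.1  65.8] 332
pink scene zmax 70.0 circ [531.5 108.5] 26.5 mean [535. 108.  65.] tip [532.2 108.4  66.1] 277
glass top zmax 75.0 circ [ 714.2 -157.6] 30.2 mean [ 715. -158.   69.] tip [ 713.9 -158.3   70.9] 157
glass scene zmax 74.0 circ [ 714.8 -158.6] 31.2 mean [ 719. -158.   68.] tip [ 721.9 -157.9   70.7] 284
crate ((624.5510864257812, 4.5149078369140625), (147.15525817871094, 78.10504150390625), 88.04534149169922) [12.  23.9 27.9] 529
grey ((579.0364990234375, -291.29638671875), (175.58419799804688, 92.59619903564453), 87.59408569335938) [11.7 17.6 21.1] 565
yellow ((564.38330078125, 307.10418701171875), (94.06974792480469, 210.53065490722656), 1.008863925933838) [11.8 18.3 21.9] 500
paint ((406.6678466796875, -441.0762023925781), (100.76016998291016, 102.07958984375), 83.93470764160156) [14.8 18.2 21.4] 1477
```

Top and scene agree within a few mm, and the measured heights and sizes match the spec. I'll go above the blue bottle and check it with the wrist camera. That also tests wrist calibration and IK.

```bash
cat >> h.py <<'E'
from scipy.spatial.transform import Rotation as Ro
D0=np.diag([-1.,1,-1])
def q(jaw):
    "tool down, jaw axis at world angle jaw (deg); pick half turn that keeps joint 6 central"
    return [Ro.from_matrix(Ro.from_euler('z',j-90,degrees=True).as_matrix()@D0).as_quat() for j in (jaw,jaw+180)]
def best(p,jaw):
    s=[(abs(j[5]),o) for o in q(jaw) if (j:=ik(p,o)) is not None]; return min(s,key=lambda a:a[0])[1]
def wrist():
    T=np.eye(4); T[:3,:3]=Ro.from_quat(current_tcp_rot()).as_matrix(); T[:3,3]=current_eef_pos()
    im,d=camera('wrist'); return im,cloud('wrist',None,d,T@calibration('wrist')['mount'])
def locate(xy,z,rad=45):
    im,P=wrist(); X=P.reshape(-1,3); X=X[(X[:,2]>z)&(X[:,2]<100)&(np.hypot(*(X[:,:2]-xy).T)<rad)]
    c,r=cv2.minEnclosingCircle(X[:,:2].astype(np.float32)); return im,np.array(c),r,X[:,2].max()
E
python3 - <<'E'
from h import *
xy=np.array([373,284.5])
for n,p,j in(('bb',(373,284),0),('bg',(415,-131),0),('jg',(352,-271),0),('jb',(410,130),0),('cr',(623,-31),-2),('cr2',(626,40),-2),('g1',(577,-334),-2),('g2',(581,-249),-2),('brush',(464,-2),108),('yel',(564,307),1)):
  for z in (25,170): print(n,z,[None if (s:=ik([*p,z],o)) is None else np.round(s,2)[[0,4,5]] for o in q(j)])
o=best([*xy,190],0); goto([*xy,190],o)
im,c,r,zm=locate(xy,45); print(c,r,zm,current_t()); save('w1',im)
E
```

```text
bb 25 [array([0.47, 0.97, 0.47]), array([ 0.47,  0.97, -2.68])]
bb 170 [array([0.47, 1.29, 0.47]), array([ 0.47,  1.29, -2.68])]
bg 25 [array([-0.51,  0.95, -0.51]), array([-0.51,  0.95,  2.64])]
bg 170 [array([-0.51,  1.3 , -0.51]), array([-0.51,  1.3 ,  2.64])]
jg 25 [array([-0.85,  0.96, -0.85]), array([-0.85,  0.96,  2.29])]
jg 170 [array([-0.85,  1.29, -0.85]), array([-0.85,  1.29,  2.29])]
jb 25 [array([0.11, 0.95, 0.11]), None]
jb 170 [array([0.11, 1.3 , 0.11]), None]
cr 25 [array([-0.19,  1.09, -0.15]), None]
cr 170 [array([-0.19,  1.35, -0.15]), None]
cr2 25 [array([-0.07,  1.09, -0.04]), None]
cr2 170 [array([-0.07,  1.35, -0.04]), None]
g1 25 [array([-0.65,  1.13, -0.62]), array([-0.65,  1.13,  2.52])]
g1 170 [array([-0.65,  1.38, -0.62]), array([-0.65,  1.38,  2.52])]
g2 25 [array([-0.54,  1.09, -0.51]), array([-0.54,  1.09,  2.63])]
g2 170 [array([-0.54,  1.36, -0.51]), array([-0.54,  1.36,  2.63])]
brush 25 [array([-0.19,  0.97, -2.08]), array([-0.19,  0.97,  1.07])]
brush 170 [array([-0.19,  1.29, -2.08]), array([-0.19,  1.29,  1.07])]
yel 25 [array([0.36, 1.1 , 0.35]), array([ 0.36,  1.1 , -2.8 ])]
yel 170 [array([0.36, 1.36, 0.35]), array([ 0.36,  1.36, -2.8 ])]
[373.00195312 284.95043945] 19.88345718383789 91.5988881644663 1.4
```

View pics/w1.png

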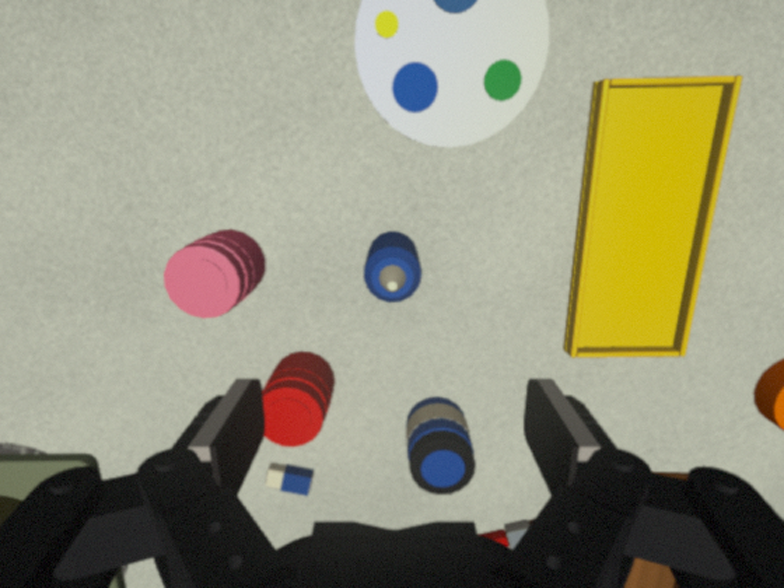

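The wrist view shows the blue bottle with its white nozzle at (392,270). It locates at (373, 285), r = 20, top about 90, which agrees with the other cameras. Now I'll do both bottles.

```bash
cat >> h.py <<'E'
H=175
def pick(xy,z,o,effort=35):
    movel([*xy,z+45],o,vel=200); movel([*xy,z],vel=90); command_gripper(0,effort); g=current_finger_gap()
    movel([*xy,H],vel=150); print('grip',round(g*85,1),round(current_finger_gap()*85,1),current_force().round(1) if hasattr(current_force(),'round') else current_force())
def place(xy,z,jaw,op):
    o=best([*xy,H],jaw); movel([*xy,H],o,vel=250); movel([*xy,z+25],vel=150); movel([*xy,z],vel=50)
    command_gripper(op); wait(.2); movel([*xy,z+60],vel=120); movel([*xy,H],vel=250)
E
python3 - <<'E'
from h import *
pick((373,284.8),37,best([373,284.8,37],0)); place((626.7,39.5),43,-2,.72)
command_gripper(1.0)
xy=np.array([415,-131.3]); movel([*xy,190],best([*xy,190],0),vel=250)
im,c,r,z=locate(xy,45); print(c,r,z,current_t()); save('w2',im)
E
```

```text
grip 34.1 34.1 [-0.1 -0.4 -0.9]
[ 415.76174927 -133.42723083] 19.80535316467285 92.492472140129 10.7583
```

View pics/w2.png

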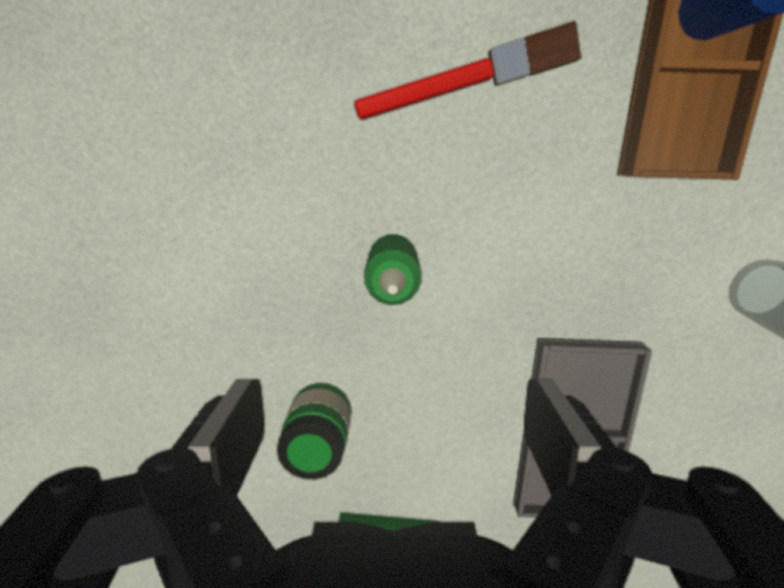

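The green bottle is at (392,275), and the blue bottle is visible in the crate's far bay (730,15). Next: the green bottle, then the green jar.

Run:
```python
from h import *
p=(415.6,-132.3); pick(p,37,best([*p,37],0)); place((624.3,-31.5),43,-2,.72)
im,P=wrist(); save('w3',im)
command_gripper(1.0)
xy=np.array([352,-271.3]); movel([*xy,190],best([*xy,190],0),vel=250)
im,c,r,z=locate(xy,55); print(c,r,z)
p=(c+xy)/2; pick(p,28,best([*p,28],0),50)
c0=np.array([578.5,-291]); d=np.array([.042,.999])
place(c0-42.5*d,34.5,-2.4,.85)
print(current_t())
command_gripper(1.0)
xy=np.array([410.5,130]); movel([*xy,190],best([*xy,190],0),vel=250)
im,c,r,z=locate(xy,55); print(c,r,z,current_t()); save('w4',im)
for n in ('scene',): im,d=camera(n); save('scene2',im)
```

```text
grip 35.5 35.7 [-0.2  0.2 -0.6]
[ 351.90148926 -272.48049927] 25.79908561706543 67.5278121539477
grip 48.9 49.1 [ 0.4 -0.6 -1.7]
27.3083
[412.20925903 129.73878479] 25.815595626831055 67.3899523664727 29.7667
```

View pics/scene2.png

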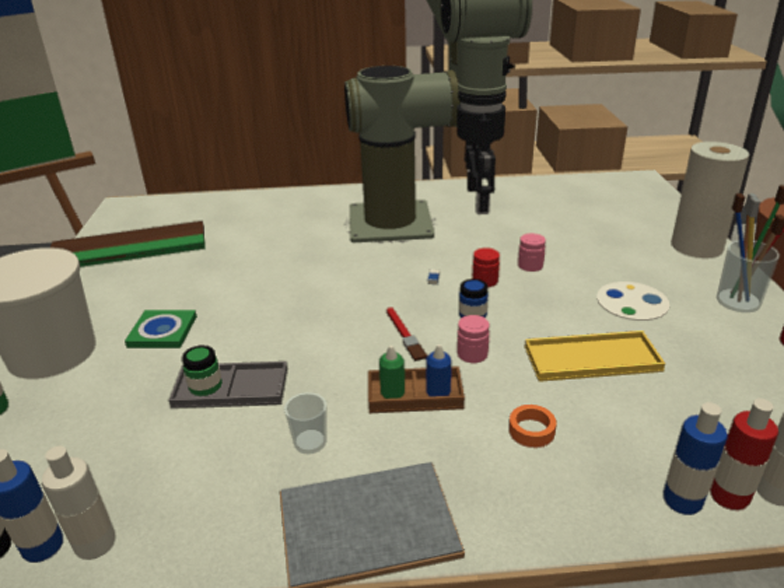

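View pics/w4.png

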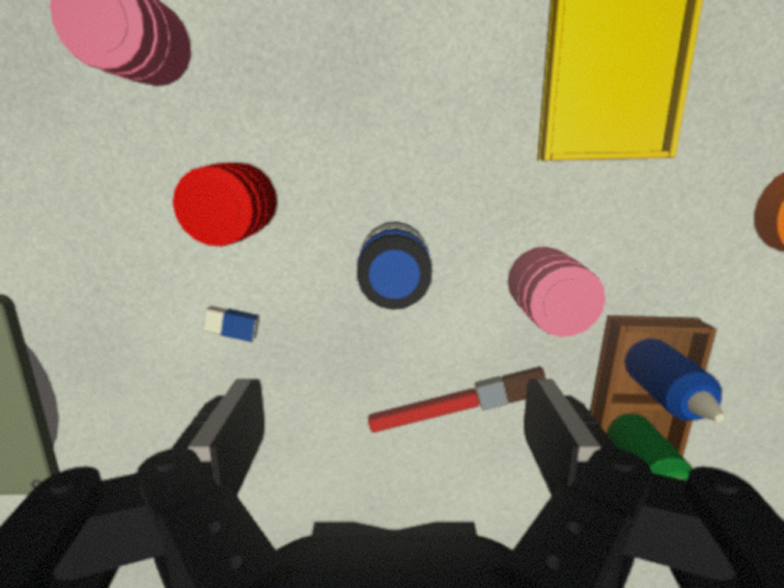

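Both bottles are upright in the crate (392,372)/(438,372) and the green jar is in the tray's far bay (201,370). The blue jar, with its black lid and blue dab, is at (395,270). I'll place it and then look at the brush.

Run:
```python
from h import *
p=(411.3,130); pick(p,28,best([*p,28],0),50)
c0=np.array([578.5,-291]); d=np.array([.042,.999])
place(c0+42.5*d,34.5,-2.4,.85)
command_gripper(1.0)
xy=np.array([455,0.]); movel([*xy,190],best([*xy,190],108),vel=250)
im,P=wrist(); hsv=cv2.cvtColor(im,cv2.COLOR_RGB2HSV)
near=(np.hypot(P[...,0]-463,P[...,1]+2)<110)&(P[...,2]<35)
red=near&(hsv[...,1]>170)&((hsv[...,0]<6)|(hsv[...,0]>173))&(hsv[...,2]>60)
allb=near&(P[...,2]>5)
for m in(red,allb):
    n,l,st,_=cv2.connectedComponentsWithStats(m.astype(np.uint8)); s=l==1+st[1:,4].argmax()
    print(cv2.minAreaRect(P[s][:,:2].astype(np.float32)),np.percentile(P[s][:,2],[5,50,95]),s.sum())
save('w5',im); print(current_t())
```

```text
grip 49.4 49.1 [-0.3 -0.5 -1.4]
((438.2040100097656, -10.183107376098633), (96.03479766845703, 10.802095413208008), 16.050195693969727) [13.25340987 14.56982462 15.9871174 ] 791
((465.86932373046875, -1.8199958801269531), (159.06613159179688, 24.927703857421875), 15.255115509033203) [11.1315459  13.55002087 15.50026781] 2449
39.675
```

View pics/w5.png

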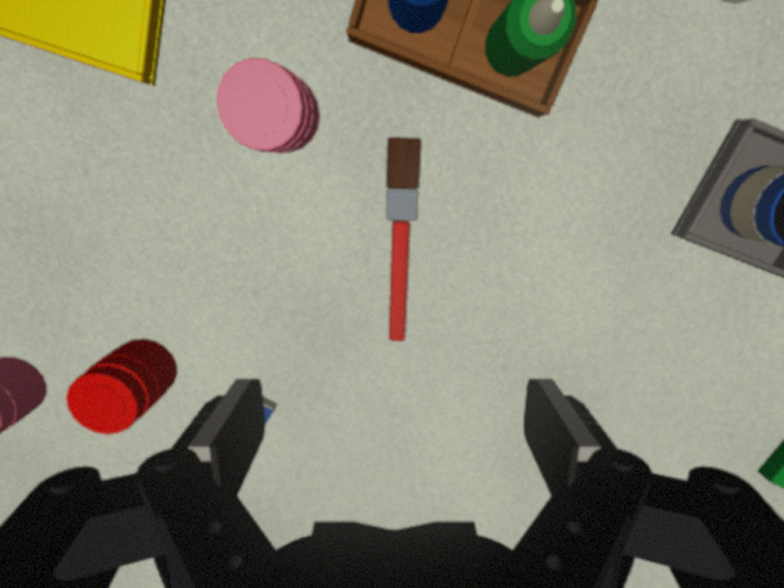

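The brush is clear, centre (466,-2) at 15.3°, and measures 159 x 25 mm as specified. The blue jar is visible in the tray's near bay (760,205). Now I'll move the brush.

Run:
```python
from h import *
p=np.array([465.4,-1.9]); o=best([*p,30],105.25)
movel([*p,60],o,vel=200); movel([*p,20],vel=80); movel([*p,12],vel=30); print('f',current_force())
command_gripper(0,50); g=current_finger_gap(); print('f',current_force(),current_eef_pos())
movel([*p,150],vel=150); print('gap',g*85,current_finger_gap()*85)
y=np.array([564.8,307]); o=best([*y,150],1); movel([*y,150],o,vel=200)
movel([*y,45],vel=150); movel([*y,18],vel=40); print('f',current_force())
command_gripper(.35); wait(.2); movel([*y,60],vel=80); movel([*y,H],vel=200)
movel([420,330,250],vel=250)
for n in('top','scene'):
    im,d=camera(n); np.savez('pics/end'+n,im=im,d=d); save('end'+n,im)
print(current_t())
```

```text
f [-0.20377836  0.54434915  0.25641989]
f [ 0.7570375   0.75055041 -0.48262996] [465.4154124   -1.90291366  12.00991255]
gap 0.09493386693144465 0.003705192045403104
f [-1.02706956  0.44521703 -0.09447055]
49.725
```

View pics/endtop.png

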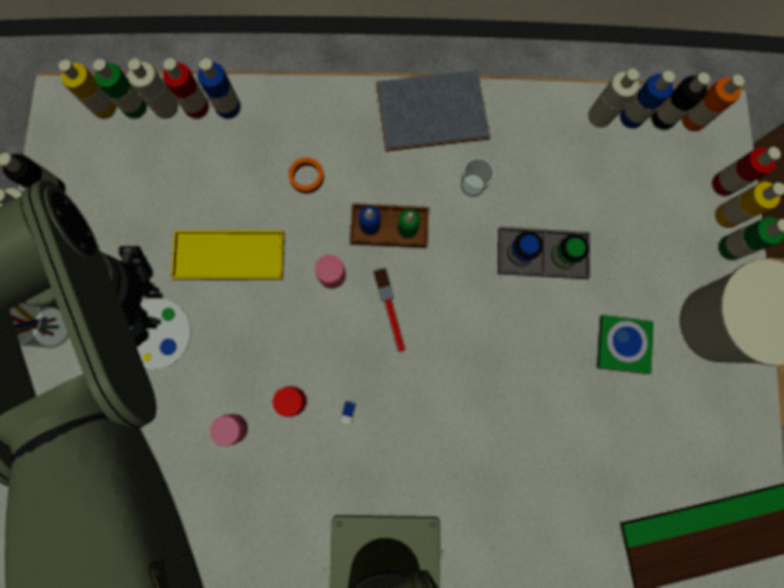

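View pics/endscene.png

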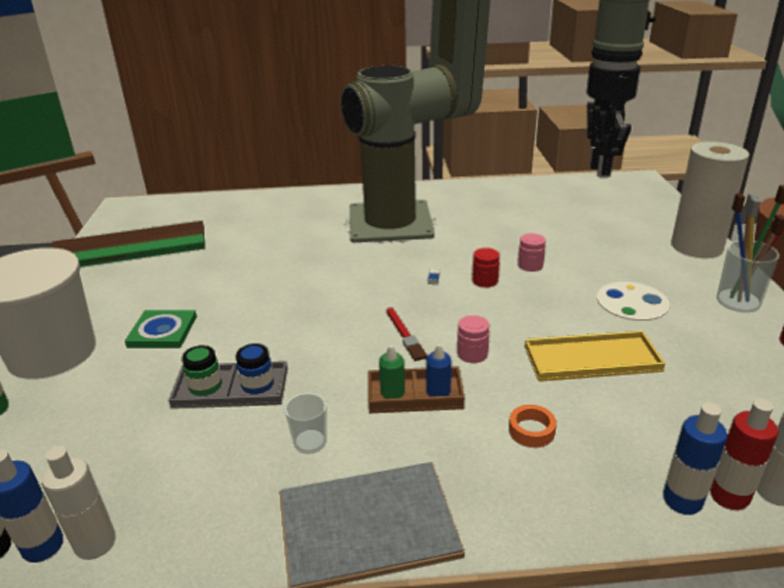

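The four containers are placed and the glass and painting haven't moved. But the brush is still at (390,310): the fingers shut fully (gap 0), so the grasp passed over it. I'll re-measure, pre-close the fingers partway since closing lowers the pads, then descend in small steps until light contact.

```bash
cat > br.py <<'E'
from h import *
def brush():
    im,P=wrist(); near=(np.hypot(P[...,0]-463,P[...,1]+2)<110)&(P[...,2]<35)&(P[...,2]>6)
    n,l,st,_=cv2.connectedComponentsWithStats(near.astype(np.uint8)); s=l==1+st[1:,4].argmax()
    return im,cv2.minAreaRect(P[s][:,:2].astype(np.float32))
E
python3 - <<'E'
from br import *
movel([420,330,190],vel=250); command_gripper(.4)
xy=np.array([455,0.]); movel([*xy,190],best([*xy,190],105),vel=250)
im,r=brush(); print(r)
p=np.array([465.4,-1.9]); o=best([*p,30],105.25)
movel([*p,60],o,vel=200); movel([*p,14],vel=60); im,_=wrist(); save('w6',im); f0=current_force()[2]
for z in np.arange(13,4,-1.):
    movel([*p,z],vel=20); f=current_force()[2]-f0; print(z,round(f,1),current_eef_pos()[2])
    if abs(f)>3: break
print(current_t())
E
```

```text
((466.82867431640625, -3.5991249084472656), (158.3535614013672, 24.77433204650879), 17.245426177978516)
13.0 -0.1 13.222949284837817
12.0 -0.6 11.973687704417667
11.0 -0.6 10.895217158053311
10.0 0.1 9.904072644278338
9.0 -0.6 8.920479397090494
8.0 -0.1 7.910755867828925
7.0 -0.3 6.916096871386259
6.0 0.2 5.922545312608621
5.0 -1.6 4.919650446684
55.8833
```

View pics/w6.png

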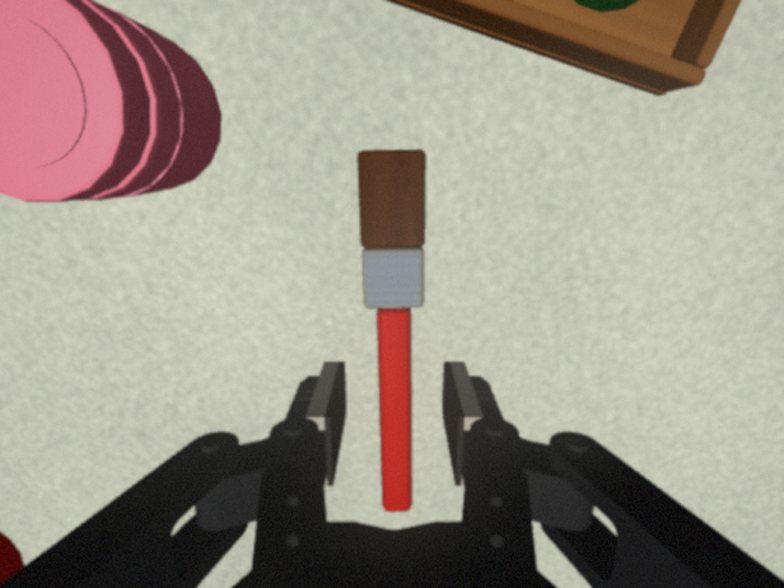

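The fingers now straddle the handle centrally (395,400). At this opening the tips nearly touch the table at TCP z = 5. The earlier close at z = 12 only caught the handle's top. I'll narrow further, find contact and close just above the table.

Run:
```python
from br import *
p=np.array([466.3,-3.4]); o=best([*p,30],107.2)
movel([*p,11],o,vel=30); command_gripper(.25,20); f0=current_force()[2]
for z in np.arange(10,4.9,-.5):
    movel([*p,z],vel=20); f=current_force()[2]-f0
    if abs(f)>2.5: break
print('contact',z,f,current_finger_gap())
zc=max(z+1.2,7.0)   # closing swings pads ~1-2 mm further forward
movel([*p,zc],vel=20); command_gripper(0,50); g=current_finger_gap(); print(zc,'gap',g*85,current_force())
movel([*p,40],vel=60); print('lift gap',current_finger_gap()*85)
im,_=wrist(); save('w7',im); print(current_t())
```

```text
contact 5.0 0.22381757787104867 0.2515696289338507
7.0 gap -0.005876974379529423 [0.3140188  0.19977924 0.22695832]
lift gap 0.06560935367322233
60.6167
```

View pics/w7.png

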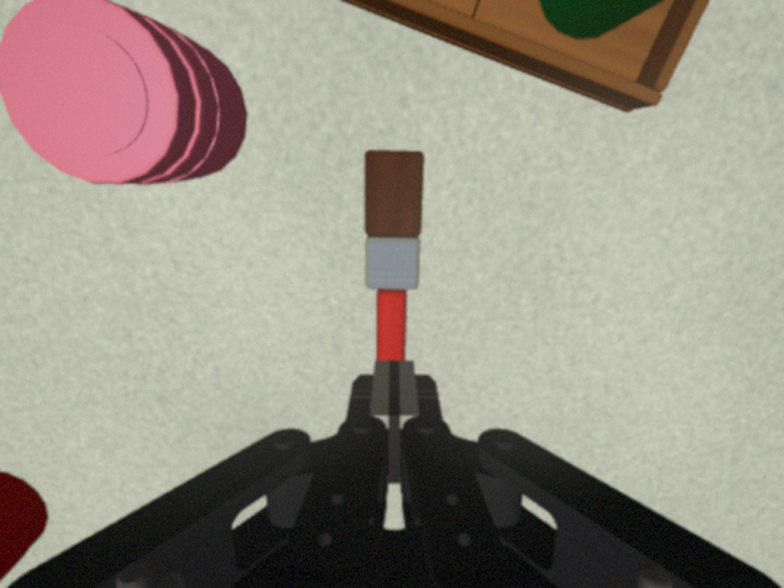

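The jaws shut empty again (gap 0) and the brush is still on the table, so the tips are higher than I assumed. I'll find the real table contact with the fingers set around the handle, then close there.

Run:
```python
from br import *
p=np.array([466.3,-3.4]); 
movel([*p,60],vel=100); command_gripper(.25,20)
xy=np.array([455,0.]); movel([*xy,190],vel=200); im,r=brush(); print(r)
a=r[2] if r[1][0]>r[1][1] else r[2]-90
p=np.array(r[0])-.4; o=best([*p,30],a+90)
movel([*p,60],o,vel=200); movel([*p,8],vel=60); f0=current_force()[2]
for z in np.arange(7.5,-8,-.5):
    movel([*p,z],vel=15); f=current_force()[2]-f0
    if z<5: print(z,round(f,1),end='; ')
    if abs(f)>4: break
print('contact',z,f,current_eef_pos(),current_finger_gap(),current_t())
```

```text
((466.3366394042969, -3.176868438720703), (158.61036682128906, 24.933656692504883), 16.6296443939209)
4.5 -1.5; 4.0 -0.2; 3.5 0.1; 3.0 -0.5; 2.5 0.8; 2.0 -0.3; 1.5 -0.6; 1.0 -0.7; 0.5 -0.8; 0.0 -0.1; -0.5 -0.7; -1.0 -0.6; -1.5 -0.7; -2.0 -0.3; -2.5 -0.8; -3.0 0.2; -3.5 -0.8; -4.0 0.2; -4.5 -0.5; -5.0 -0.5; -5.5 -0.6; -6.0 0.9; -6.5 -0.3; -7.0 -0.2; -7.5 -0.3; contact -7.5 -0.29969916983449424 [465.88675783  -3.58346902  -7.55638506] 0.2493812090847225 71.725
```

Run:
```python
from h import *
im,P=wrist(); a=cv2.resize(im,None,fx=1.4,fy=1.4)[:,150:650]
c=calibration('scene'); R,t=pose('scene')
uv=cv2.projectPoints(np.array([[466.,-3,10]]),np.array(c['rvec']),np.array(c['tvec']),c['K'],np.array([c['k1'],0,0,0,0]))[0].ravel().astype(int)
s,d=camera('scene'); u,v=uv; s=cv2.resize(s[v-45:v+25,u-35:u+35],(300,300),interpolation=cv2.INTER_CUBIC)
o=np.zeros((588,800,3),np.uint8); o[:,:500]=a; o[:300,500:]=s; save('w8',o,1)
for gx in range(200,361,8): pass
X=P.reshape(-1,3); T=np.eye(4)
# finger points in tool frame: within 40mm of tcp axis
Rt=Ro.from_quat(current_tcp_rot()).as_matrix(); L=(X-current_eef_pos())@Rt
m=(abs(L[:,0])<20)&(abs(L[:,1])<30)&(abs(L[:,1])>10)&(X[:,2]>3)
for zz in range(-30,12,4): k=m&(abs(L[:,2]-zz)<2); print(zz,k.sum(),np.abs(L[k,1]).min() if k.any() else None,end=' | ')
```

```text
-30 138 10.106499873192936 | -26 42 10.09368235214829 | -22 0 None | -18 0 None | -14 0 None | -10 0 None | -6 0 None | -2 0 None | 2 0 None | 6 0 None | 10 0 None |
```

View pics/w8.png

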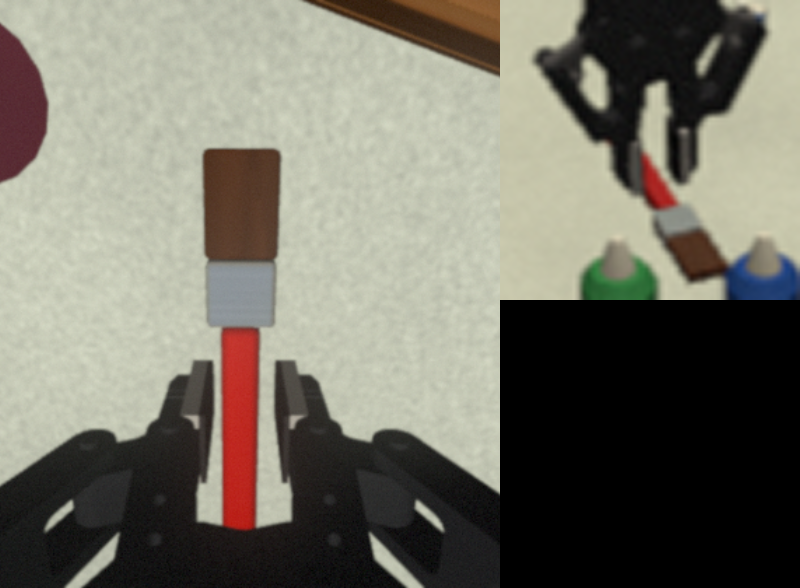

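The depth of the finger points shows the tips about 24 mm behind the nominal TCP, i.e. at z ≈ 16 now. That explains both misses: the fingers are effectively shorter than stated. I'll keep descending to contact, then grip.

Run:
```python
from br import *
p=np.array(current_eef_pos()[:2]); f0=current_force()[2]
for z in np.arange(-9,-34,-1.):
    movel([*p,z],vel=30); f=current_force()[2]-f0
    if abs(f)>3: break
print('contact',z,f)
movel([*p,z+3],vel=20); command_gripper(0,50); g=current_finger_gap(); print('gap',g*85,current_force())
movel([*p,z+40],vel=60); print('lift gap',current_finger_gap()*85,current_t())
```

```text
contact -25.0 8.0346192071731
gap 12.47992948708555 [0.45500001 0.0376003  2.50125542]
lift gap 12.208966324426079 77.3667
```

The brush is gripped (gap 12.3). I'll carry it to the yellow tray.

Run:
```python
from br import *
p=current_eef_pos(); movel([p[0],p[1],110],vel=150); print('gap',current_finger_gap()*85)
y=np.array([565,307]); movel([*y,110],best([*y,110],1),vel=180)
movel([*y,15],vel=120); movel([*y,-14],vel=40); f0=current_force()[2]
for z in np.arange(-14.5,-17.6,-.5):
    movel([*y,z],vel=15); f=current_force()[2]-f0
    if f>2: break
print('down',z,f,current_finger_gap()*85)
command_gripper(.35); wait(.2); movel([*y,40],vel=60); movel([*y,H],vel=200); movel([400,330,250],vel=250)
for n in('top','scene'):
    im,d=camera(n); np.savez('pics/fin'+n,im=im,d=d); save('fin'+n,im)
P=cloud('top',None,np.load('pics/fintop.npz')['d'])
for k,q_,z in(('bb',(370,219),45),('bg',(409,222),45),('jb',(526,247),58),('jg',(571,250),58),('glass',(477,178),62)):
    X=P[win(*q_,h=26)]; c0=X[np.nanargmax(np.where(X[:,2]<105,X[:,2],-1)),:2]
    X=X[(X[:,2]>z)&(X[:,2]<110)&(np.hypot(*(X[:,:2]-c0).T)<40)]; tip=X[X[:,2]>X[:,2].max()-6]; print(k,X[:,2].max().round(1),tip.mean(0).round(1),X.mean(0).round(1))
print(current_t())
```

```text
gap 12.355476129073226
down -17.5 6.434351265938654 12.403453229460135
bb 98.4 [624.8  40.9  96.1] [620.6  40.8  73.5]
bg 97.3 [619.2 -30.5  94.1] [615.7 -29.7  74. ]
jb 75.2 [ 579.1 -248.4   71. ] [ 577.3 -246.8   69.5]
jg 75.3 [ 572.1 -331.    71.2] [ 570.2 -329.7   69.7]
glass 75.3 [ 715.1 -175.4   71.7] [ 716.3 -173.6   68.9]
87.1
```

View pics/finscene.png

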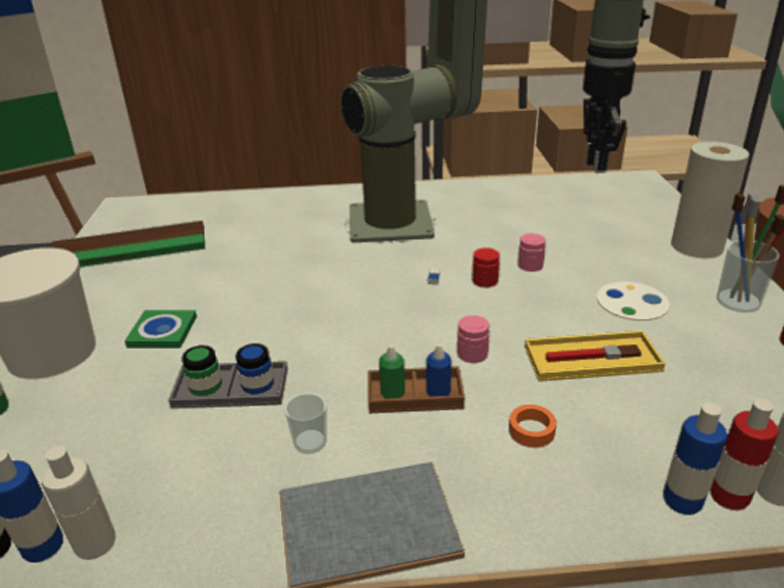

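View pics/fintop.png

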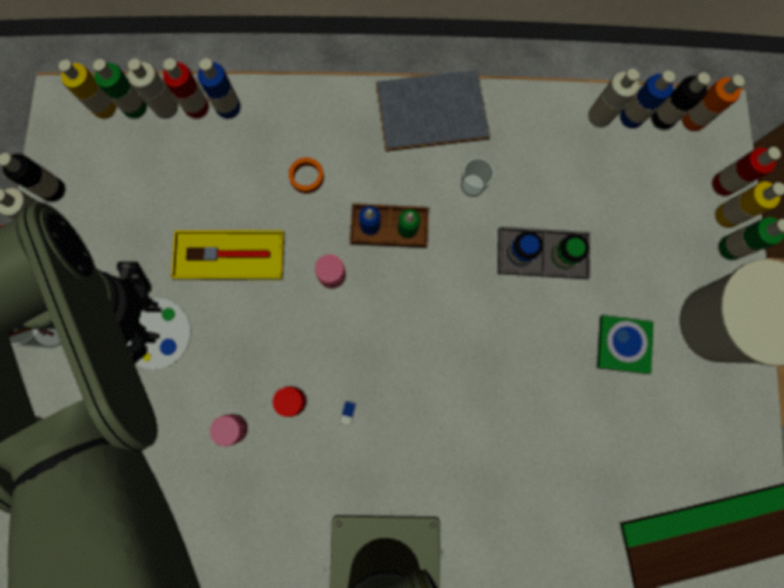

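Everything is in its place, the tops are at floor height plus object height, and the glass and painting sit at the same pixels as before. I'm handing it in.

```bash
python3 -c "
from station import *
print(current_t()); print(close_job())"
```

```text
87.1
the job is handed in; nothing more can be done
None
```

I handed the job in at 87 s of the 141 s allowed, with everything placed in the order asked. Both bottles are upright in the crate and both jars upright in the grey tray, one to a bay. The brush lies flat in the yellow tray.

**Last checks:**
- **Heights:** bottle tops read about 97 mm (95 expected) and jar lids about 71 mm (69 expected). Both fit standing upright on the floor, given the cameras' roughly 2.5 mm upward bias.
- **Left alone:** the glass, the painting and the pink and red jars are at the same pixels as at the start. One rough depth reading of the glass came out about 17 mm off in y. I put that down to sampling the visible glass wall and did not re-measure.

**What went wrong:**
- **Brush:** I missed it twice; the jaws closed empty and turned it by about 2°. The third try, lowered until it touched the table (about 8 N), held.
- **Fingertips:** they turned out to sit about 25 mm behind the stated TCP, not 8 mm ahead of it. The bottles and jars were therefore gripped higher than I planned, but they held and were released cleanly.

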